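# Free the food slicer's carriage

### The arm

A 6-joint arm with a two-finger parallel gripper is mounted at the origin on the work surface. World frame = base frame: x ahead of the robot, y to its left, z up, the work surface at z = 0. Lengths are in m, angles in rad, forces in N, time in s.
With the tool pointing down it reaches from about 0.375 to 0.975 m from the base axis. Payload 3.8 kg.
Tool frame: the origin (TCP) lies at the very end of the fingers, on their centre line; the grasp point (between the pads) lies 19 mm behind it; z points along the fingers, y is the direction in which the jaws open and shut (so a half turn about z gives the same grasp; the last joint's range is limited). The gripper opens to 85 mm and grips with 20 to 120 N. Pads are 22 mm wide; open, the fingers measure 114 mm over their backs; the gripper's body (76 mm by 85 mm) begins 54 mm behind the grasp point. The pads swing forward as they close: fully open they stand 13 mm farther back than shut.
Start: joints at [-1.162, 0.264, 1.604, -0, 1.274, -0.037], TCP at [0.291, -0.609, 0.231] pointing down, gripper open.
Joint ranges: [-2.63, 2.63], [-0.94, 2.18], [0.31, 2.57], [-1.31, 4.45], [0, 2.66], [-2.55, 2.55]. Speed limits (rad/s): [2.57, 2.57, 3.14, 3.14, 3.14, 3.14].

### API

Orientations are given as a rotation vector (axis times angle).
In Python, from workcell import read_state, read_camera, camera_info, finish_job gives the robot as it stands. The module is installed in compiled form; this text tells all that it offers.
- The arm moves only by the tool play_rows, never from a script. Its argument "motion" is a list of rows, each a list of 5 numbers: the shift along the tool's x, y, z in units of 1000 mm (1.0 is 1000 mm), then the turn about the tool's z in units of 2 pi rad (1.0 is 2 pi rad), then the finger opening in mm, from 0 to 85.4. A call has 1 to 5 rows; each row shifts and turns the commanded pose from where the row before left it, along the tool's axes as they then stand; what a row does not reach is not made up. A row lasts 1/8 s, in which the tool goes at most 62.5 mm and 10.7 degrees, less where a joint would pass 70% of its speed; a pose out of reach is approached as far as the arm can. A call with a number of a shift or a turn outside -1 to 1 is refused whole. A call with a gripper value outside its range is refused whole. The fingers move at their own pace and stop on an object; "squeeze" is the grip in N (left out, the last holds). Time passes only in rows, so rows that do not move let the fingers close. It gives the time, the measured TCP pose, the force and the opening at its end, in the units of the state.
- read_state(): the state, without advancing time (a new reading comes with each control period).
- read_camera(name): name is "scene" or "side" or "wrist"; returns the picture (420x560x3 uint8, red, green, blue); there is no depth.
- camera_info(name): a dict with "intrinsics" (3x3 intrinsics, pixels), "pose" (4x4, takes a point from camera to world coordinates). Camera axes: x right, y down, z forward; pixel columns grow to the right and rows downward; lengths in m; the calibration is good to about 2 mm. A picture is of the moment at which its call begins: read the wrist's pose just before it. camera_info takes no time and is no camera call; for the wrist camera it gives the pose at the moment of the call.
- finish_job(): hands the job in, once; it reports no verdict.
The state is a dict: "time": time; "q": joint angles; "joint_vel": joint speeds; "joint_torque": joint torques, N m; "tool_pos": TCP position; "tcp_rot": TCP orientation; "wrist_force": force on the tool from outside, world axes, zero at the start; "torque": the same for the moment, N m; "width": opening from 0.0 (shut) to 1.0 (fully open).
Only numpy, scipy, OpenCV 4.12 (cv2) and the standard library are available. Lean on these libraries where they do the work, as an engineer would, in place of code of your own. Each camera call takes 0.05 s, during which the arm holds its last target. There are 200 camera calls.

### The job

Get the food slicer ready for use: draw the stop pin out of its bore in the sloping bed and park it upright in the notch of the pin rest, hanging by its collar at the closed end of the notch, and let go of it. Then slide the carriage along the bed, past where the pin was, fully home against the far end stop. Leave the mug, bottle and canister where they stand.

Things in the scene. Friction and masses are not known exactly. Their poses are not given: they have to be found in the camera images.
- slicer: white and metal food slicer, fixed. Origin on the counter under the middle of its bed; z up, y along the bed, x level, from the bed's low front edge to its high one. The flat bed (170 mm up the slope, 340 mm along y, mid-surface 125 mm above the origin) rises at 35 degrees towards +x: up-slope (0.819, 0, 0.574), outward normal (-0.574, 0, 0.819). End stops 18 mm high at y = +152 and -152 mm.
- guard_rim (a point): middle of the dark upper rim of the clear plastic guard that stands square to the bed along its upper edge (85 mm up the slope from the middle, 340 mm long, 117 mm high). It overhangs the bed: a gripper pointing straight down over the pin or knob meets it and must lean with the bed.
- bore_mouth (a point): mouth of the pin's bore in the bed: on the bed surface, 45 mm along the slicer's +y from the middle. The bore is 14 mm wide, runs square to the bed (35 degrees from vertical) and is 40 mm deep, open below.
- pin: plain steel stop pin, 122 mm long, about 0.16 kg: shaft 12 mm thick, 70 mm long, tapered tip; collar 34 mm wide, 6 mm thick; round grip 22 mm thick, 46 mm long. Origin at the centre of the collar's underside; own z along the pin towards the grip (grip from z = 6 to 52 mm, shaft tip at -70 mm). Starts down in the bore, collar on the bed.
- carriage (a joint): position of the white carriage along the bed's +y, 0 to 0.17 m; 0.17 is fully home against the end stop at the slicer's +y end. Starts between 0 and 0.03; the pin in its bore stops it at about 0.043. It slides stiffly (a few N) and stays where it is left.
- carriage_knob (a point): middle of the carriage's round black knob: 26 mm thick, 36 mm long along the bed's normal, its centre 52 mm out from the bed. The carriage plate (130 mm along the bed, 120 mm up it) is 19 mm thick; the knob stands 85 mm behind its leading edge.
- rest: steel pin rest fixed to the counter, left or right of the slicer: an upright at its +x end carries a level plate, x from -43 to +53 mm, 90 mm wide in y, 8 mm thick, top 120 mm above the counter. A notch 16 mm wide is cut along the plate's middle line from its -x edge, open there; closed end at x = +11 mm. Foot 120 x 90 mm. Origin on the counter; z up.
- rest_notch (a point): on the plate's top, the place of the pin's axis when its shaft touches the closed end of the notch (x = +5 mm in the rest's frame; same axes as rest).
- mug: black mug, 80 mm across, 95 mm tall, handle on one side; origin under its centre. A bystander.
- bottle: clear drinks bottle with a white cap, 80 mm across, 220 mm tall; origin under its centre. A bystander.
- canister: plain metal tea canister with a lid, 84 mm across, 130 mm tall; origin under its centre. A bystander; it stands on the other side of the slicer from the pin rest.
Things that resemble listed ones, but are neither listed nor needed, are in the scene too. Leave any yellow look-alike of the rest alone.

How it is judged:
By the outcome, as a careful person would: the job done as asked, in the order asked, and still so for the second after the job is handed in, with the robot touching nothing.
It also fails if it takes over 61 s, if anything falls off the work surface, if the arm or the gripper's body presses on something with over 40 N, if the wrist force passes 120 N, or if a joint passes its speed limit or range.

## Working session

There is one attempt and no reset: what is moved stays moved. The work goes in short steps, Python scripts to look and compute and a tool call to move; the robot and the scene stay as the last step left them, time stands still between calls to the robot, and variables do not carry over. Pictures are saved under pics/ and viewed, about 8 in all and at most 12, crops included, and the job is handed in when it is done.

Besides the shell and the picture viewer there is one more tool, called after "Request:" by a JSON object that holds its "name" and its "arguments", one argument or row to a line. play_rows: Moves the arm, as the interface text tells. Shifts and turns lie within -1 to 1; 1 stands for 1000 mm of shift or 2 pi rad of turn. Its arguments: {"type":"object","properties":{"motion":{"type":"array","items":{"type":"array","items":{"type":"number"}}},"squeeze":{"type":"number"}},"required":["motion"]}

```bash
mkdir -p pics; ls; python3 - <<'E'
from workcell import *
import cv2
print(read_state())
for n in ("scene","side","wrist"):
    i=camera_info(n); print(n,i["intrinsics"].round(1).tolist(),i["pose"].round(4).tolist())
    cv2.imwrite(f"pics/{n}0.png",read_camera(n)[:,:,::-1])
E
```

```text
pics
{'time': 0.0, 'q': array([-1.16191774e+00,  2.64757740e-01,  1.60537577e+00, -1.26498152e-05,
        1.27369786e+00, -3.69243305e-02]), 'joint_vel': array([-0.00145299, -0.0006381 , -0.0003431 ,  0.00052766,  0.00020266,
       -0.00063922]), 'joint_torque': array([ 1.48213308e-03, -5.15093994e+01, -3.67321730e+01,  1.15986209e-04,
        1.26617239e-02, -1.61000173e-05]), 'tool_pos': array([ 0.29073692, -0.60836689,  0.22995798]), 'tcp_rot': array([-3.06172529e+00, -6.94000996e-01,  6.68436391e-04]), 'wrist_force': array([-0.21216589, -0.04168472, -1.02460055]), 'torque': array([-0.0657538 , -0.00442187,  0.00268481]), 'width': 0.9986909329837264}
scene [[507.6, 0.0, 272.7], [0.0, 507.6, 208.6], [0.0, 0.0, 1.0]] [[-0.7538, 0.5595, -0.3447, 0.9028], [0.6571, 0.6438, -0.392, 0.5068], [0.0026, -0.522, -0.8529, 1.2404], [0.0, 0.0, 0.0, 1.0]]
side [[545.6, 0.0, 272.2], [0.0, 545.6, 210.4], [0.0, 0.0, 1.0]] [[-0.9839, -0.0723, 0.1636, 0.1942], [-0.1777, 0.5001, -0.8476, 1.3423], [-0.0206, -0.863, -0.5049, 0.9764], [0.0, 0.0, 0.0, 1.0]]
wrist [[357.6, 0.0, 281.1], [0.0, 357.6, 211.3], [0.0, 0.0, 1.0]] [[0.4332, -0.8608, -0.2671, 0.3589], [-0.9013, -0.4141, -0.1273, -0.5748], [-0.001, 0.2959, -0.9552, 0.3729], [0.0, 0.0, 0.0, 1.0]]
```

View pics/scene0.png

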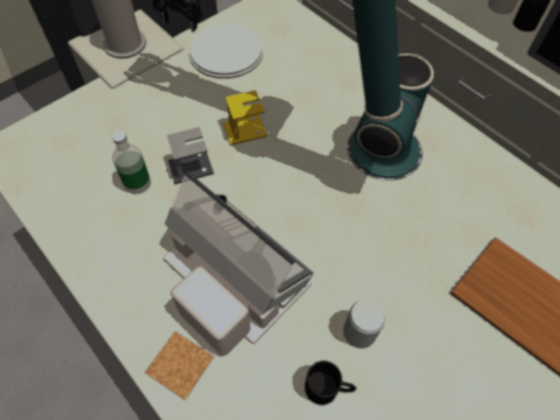

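View pics/side0.png

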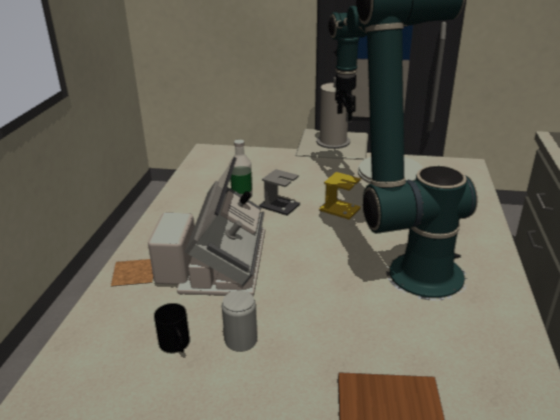

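```bash
python3 - <<'E'
import cv2, numpy as np
s=cv2.imread("pics/scene0.png"); d=cv2.imread("pics/side0.png")
a=cv2.resize(s[125:345,155:320],None,fx=2.7,fy=2.7,interpolation=cv2.INTER_CUBIC)
b=cv2.resize(d[135:300,175:305],None,fx=2.7*220/165,fy=2.7*220/165,interpolation=cv2.INTER_CUBIC)
h=594
b=b[:h]; a=a[:h]
o=np.hstack([a[:,:440],b[:594,:360]])
o=cv2.convertScaleAbs(o,alpha=1.3,beta=10)
print(o.shape); cv2.imwrite("pics/crop1.png",o)
E
```

```text
(594, 800, 3)
```

View pics/crop1.png

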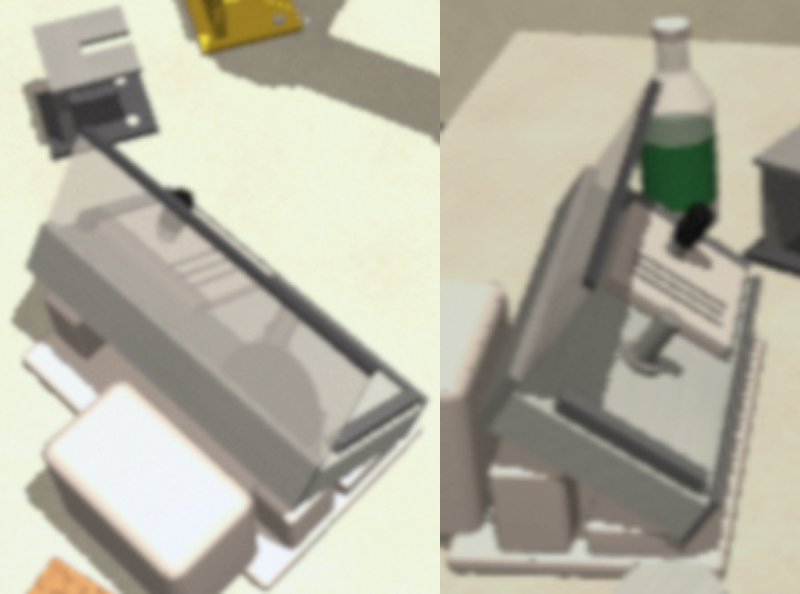

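```bash
cat > geo.py <<'E'
import numpy as np
from scipy.spatial.transform import Rotation as R
from scipy.optimize import least_squares
from workcell import *
def proj(n,P,info=None):
    i=info or camera_info(n); T=np.linalg.inv(i["pose"]); p=(T[:3,:3]@np.atleast_2d(P).T).T+T[:3,3]
    q=(i["intrinsics"]@p.T).T; return q[:,:2]/q[:,2:]
def fr(s): # x,y,yaw -> function local->world
    r=R.from_euler('z',s[2]).as_matrix(); return lambda P: np.atleast_2d(P)@r.T+[s[0],s[1],0]
U=np.array([.819,0,.574]);N=np.array([-.574,0,.819]);Y=np.array([0,1.,0]);C=np.array([0,0,.125])
def bed(u,y,n): return C+u*U+y*Y+n*N
def fit(obs,s0):
    f=lambda s: np.concatenate([(proj(n,fr(s)(p))-px).ravel() for n,p,px in obs])
    r=least_squares(f,s0,loss='soft_l1'); return r.x,r.fun.reshape(-1,2)
E
python3 - <<'E'
from geo import *
sc=lambda x,y:(x/2.7+155,y/2.7+125); sd=lambda x,y:((x-440)/3.6+175,y/3.6+135)
o=[("scene",bed(.085,-.17,.117),sc(80,130)),("scene",bed(.085,.17,.117),sc(425,400)),
("scene",bed(.085,-.17,0),sc(45,228)),("scene",bed(.085,.17,0),sc(320,470)),
("side",bed(.085,.17,.117),sd(592,285)),("side",bed(.085,-.17,.117),sd(658,82)),
("side",bed(-.085,.17,0),sd(715,495)),("side",bed(0,.045,.003),sd(648,358)),("side",bed(0,.045,.05),sd(678,322))]
s,e=fit(o,[.6,0,0]); print(s,np.degrees(s[2]));print(e.round(1))
o=[("scene",[-.043,.045,.12],sc(143,65)),("scene",[-.043,-.045,.12],sc(122,5)),("scene",[.053,-.045,.12],sc(32,28)),("scene",[.053,.045,.12],sc(50,92)),("scene",[.011,0,.12],sc(80,45)),("scene",[-.043,0,.12],sc(130,37))]
r,e=fit(o,[.5,-.3,0]); print(r,np.degrees(r[2]));print(e.round(1))
print(fr(s)([bed(0,.045,0),bed(0,.045,.052),bed(0,-.3,0)]),fr(r)([.005,0,.12]))
E
```

```text
[0.57261899 0.02137774 0.11670141] 6.68649818369276
[[  2.8  -1.5]
 [-15.3 -13.1]
 [  1.    1.5]
 [  2.    0. ]
 [  1.6  -0.6]
 [ -0.6  -0.4]
 [ -1.3   2.5]
 [ -2.7  -0.6]
 [ -2.4  -1.8]]
[ 0.48390926 -0.32880324 -0.39152315] -22.432624144128024
[[-0.3  1. ]
 [-0.6 -0.3]
 [-0.1 -0.6]
 [ 0.3 -0.2]
 [ 0.3  1.2]
 [ 0.4 -0.6]]
[[ 0.56737934  0.06607165  0.125     ]
 [ 0.53773436  0.06259625  0.167588  ]
 [ 0.60755    -0.2765817   0.125     ]] [[ 0.4885309  -0.33071122  0.12      ]]
```

Request:
{"name": "play_rows", "arguments": {
  "motion": [
    [0.0,0,-0.06,0,85],
    [0.0,0,-0.06,0,85],
    [0.0,0,-0.06,0,85],
    [0,0,-0.06,0,85],
    [0,0,-0.06,0.0,85]
  ]
}}

```text
time: 0.78
tool_pos: [0.2909, -0.6087, 0.5329]
tcp_rot: [-3.064, -0.694, 0.0]
wrist_force: [-0.3, -0.6, 0.0]
width: 0.996
```

Request:
{"name": "play_rows", "arguments": {
  "motion": [
    [0.0,0,-0.06,0,85],
    [0.0,0,-0.06,0,85],
    [0.0,0,-0.06,0,85],
    [0,0.0,-0.06,0,85],
    [0,0,-0.06,0.0,85]
  ]
}}

```text
time: 1.4
tool_pos: [0.2741, -0.5741, 0.7655]
tcp_rot: [3.037, 0.688, 0.011]
wrist_force: [0.2, -1.3, -0.9]
width: 0.996
```

```bash
python3 -c "
from workcell import *
s=read_state();print(s['q'].round(3),s['tool_pos'],s['tcp_rot'])"
```

```text
[-1.165e+00  4.600e-01  3.170e-01  2.000e-03  2.335e+00 -3.900e-02] [ 0.27408728 -0.57405724  0.76552642] [3.03650551 0.68812268 0.01065747]
```

Request:
{"name": "play_rows", "arguments": {
  "motion": [
    [0.0,0,-0.06,0,85],
    [0.0,0,-0.06,0,85],
    [0.0,0,-0.06,0,85]
  ]
}}

```text
time: 1.78
tool_pos: [0.2388, -0.4998, 0.8387]
tcp_rot: [2.957, 0.67, 0.038]
wrist_force: [0.4, 0.0, 0.5]
width: 0.996
```

```bash
python3 -c "
from workcell import *
s=read_state();print(s['q'].round(3),s['tool_pos'],s['tcp_rot'])"
```

```text
[-1.173  0.339  0.312  0.008  2.379 -0.042] [ 0.23880448 -0.49976683  0.83871667] [2.95723526 0.67030967 0.03752512]
```

Request:
{"name": "play_rows", "arguments": {
  "motion": [
    [0.0,0.06,0,0,85],
    [0.0,0.06,0.0,0,85],
    [0.0,0.06,0,0,85]
  ]
}}

```text
time: 2.15
tool_pos: [0.293, -0.6132, 0.7756]
tcp_rot: [2.899, 0.657, 0.057]
wrist_force: [-0.8, 0.5, 0.2]
width: 0.998
```

```bash
python3 -c "
from workcell import *
s=read_state();print(s['q'].round(3),s['tool_pos'],s['tcp_rot'])"
```

```text
[-1.165  0.455  0.313  0.009  2.201 -0.035] [ 0.2930184  -0.6132109   0.77561469] [2.89854546 0.65700551 0.0571335 ]
```

```bash
cat >> geo.py <<'E'
SL=np.array([.5726,.0214,.1167]); RE=np.array([.4839,-.3288,-.3915])
Zr=lambda a:R.from_euler('z',a).as_matrix()
# wanted tool orientation on the slicer: z=-N, y=+U
M=Zr(SL[2])@np.column_stack([np.cross(U,-N),U,-N])
def st(dest=None,rows=5):
    s=read_state(); T=R.from_rotvec(s["tcp_rot"]).as_matrix()
    a=T[:,2]; print("t",round(s["time"],2),"q",s["q"].round(3),"p",s["tool_pos"].round(4),"w",round(s["width"],3),"F",s["wrist_force"].round(1))
    print("tilt",np.degrees(np.hypot(a[0],a[1])*1).round(1) if a[2]>-.5 else np.degrees(np.arccos(-a[2])).round(2),"az",np.degrees(np.arctan2(a[1],a[0])).round(1),
      "axis xy",a[:2].round(3),"want",M[:2,2].round(3),"tool x az",np.degrees(np.arctan2(T[1,0],T[0,0])).round(1))
    if dest is not None:
        d=T.T@(np.array(dest)-s["tool_pos"]); print("need",d.round(4),"len",np.linalg.norm(d).round(3),"per row",(d/rows).round(4))
    return s,T
E
python3 -c "
from geo import *
st([.626,.266,.775],16); print(M.round(3))"
```

```text
t 2.15 q [-1.165  0.455  0.313  0.009  2.201 -0.035] p [ 0.293  -0.6132  0.7756] w 0.998 F [-0.8  0.5  0.2]
tilt 9.93 az -64.4 axis xy [ 0.074 -0.156] want [0.57  0.067] tool x az 25.5
need [ 0.6795 -0.6401 -0.1114] len 0.94 per row [ 0.0425 -0.04   -0.007 ]
[[-0.116  0.813  0.57 ]
 [ 0.993  0.095  0.067]
 [ 0.     0.574 -0.819]]
```

Request:
{"name": "play_rows", "arguments": {
  "motion": [
    [0.0425,-0.04,-0.007,-0.025,85],
    [0.056,-0.018,-0.007,0,85],
    [0.056,-0.018,-0.007,0,85],
    [0.056,-0.018,-0.007,0,85],
    [0.056,-0.018,-0.007,0,85]
  ]
}}

```text
time: 2.78
tool_pos: [0.4563, -0.3661, 0.786]
tcp_rot: [2.836, 0.881, 0.037]
wrist_force: [1.1, -0.8, -0.1]
width: 0.996
```

```bash
python3 -c "
from geo import *
st([.626,.266,.775],12)"
```

```text
t 2.77 q [-0.674  0.212  0.629 -0.09   2.142  0.24 ] p [ 0.4563 -0.3661  0.786 ] w 0.996 F [ 1.1 -0.8 -0.1]
tilt 9.93 az -64.5 axis xy [ 0.074 -0.156] want [0.57  0.067] tool x az 34.4
need [ 0.4972 -0.419  -0.0749] len 0.655 per row [ 0.0414 -0.0349 -0.0062]
```

Request:
{"name": "play_rows", "arguments": {
  "motion": [
    [0.0414,-0.035,-0.006,0,85],
    [0.0414,-0.035,-0.006,0,85],
    [0.0414,-0.035,-0.006,0,85],
    [0.0414,-0.035,-0.006,0,85],
    [0.0414,-0.035,-0.006,0,85]
  ]
}}

```text
time: 3.4
tool_pos: [0.526, -0.1026, 0.78]
tcp_rot: [2.836, 0.882, 0.037]
wrist_force: [0.6, -0.5, 0.0]
width: 0.994
```

Request:
{"name": "play_rows", "arguments": {
  "motion": [
    [0.0414,-0.035,-0.006,0,85],
    [0.0414,-0.035,-0.006,0,85],
    [0.0414,-0.035,-0.006,0,85],
    [0.0414,-0.035,-0.006,0,85],
    [0.0414,-0.035,-0.006,0,85]
  ]
}}

```text
time: 4.03
tool_pos: [0.5963, 0.1608, 0.7742]
tcp_rot: [2.836, 0.882, 0.037]
wrist_force: [1.0, -0.5, 0.8]
width: 0.994
```

Request:
{"name": "play_rows", "arguments": {
  "motion": [
    [0.0414,-0.035,-0.006,0,85],
    [0,0,0,-0.029,85],
    [0,0,0,-0.029,85],
    [0,0,0,-0.029,85],
    [0,0,0,-0.029,85]
  ]
}}

```text
time: 4.65
tool_pos: [0.6053, 0.2096, 0.7647]
tcp_rot: [2.329, 1.842, -0.051]
wrist_force: [-0.1, 0.6, -0.5]
width: 0.991
```

Request:
{"name": "play_rows", "arguments": {
  "motion": [
    [0,0,0,-0.029,85],
    [0,0,0,-0.029,85],
    [0,0.02,-0.05,0,85],
    [0,0.02,-0.05,0,85]
  ]
}}

```text
time: 5.15
tool_pos: [0.5877, 0.2074, 0.7915]
tcp_rot: [1.946, 2.211, -0.029]
wrist_force: [-0.7, 0.5, -0.3]
width: 0.995
```

```bash
python3 -c "
from geo import *
st()"
```

```text
t 5.15 q [ 0.402  0.432  0.311 -0.253  2.314  0.095] p [0.5877 0.2074 0.7915] w 0.995 F [-0.7  0.5 -0.3]
tilt 11.3 az -47.1 axis xy [ 0.133 -0.144] want [0.57  0.067] tool x az 96.8
```

Request:
{"name": "play_rows", "arguments": {
  "motion": [
    [0.025,0.042,-0.038,0,85],
    [0.025,0.042,-0.038,0,85],
    [0.025,0.042,-0.038,0,85],
    [0.02,0.042,-0.04,0,85],
    [0.02,0.042,-0.04,0,85]
  ]
}}

```text
time: 5.78
tool_pos: [0.6172, 0.3035, 0.7886]
tcp_rot: [1.865, 2.159, 0.169]
wrist_force: [-0.4, -0.0, -0.4]
width: 0.994
```

```bash
python3 -c "
from geo import *
st()"
```

```text
t 5.78 q [ 0.537  0.453  0.312 -0.278  2.154  0.211] p [0.6172 0.3035 0.7886] w 0.994 F [-0.4 -0.  -0.4]
tilt 17.62 az -18.4 axis xy [ 0.287 -0.095] want [0.57  0.067] tool x az 97.3
```

Request:
{"name": "play_rows", "arguments": {
  "motion": [
    [0.02,0.044,-0.038,0,85],
    [0.015,0.044,-0.038,0,85],
    [0.015,0.044,-0.038,0,85],
    [0.015,0.046,-0.038,0,85],
    [0.015,0.046,-0.038,0,85]
  ]
}}

```text
time: 6.4
tool_pos: [0.6324, 0.348, 0.825]
tcp_rot: [1.774, 2.09, 0.393]
wrist_force: [0.3, 0.2, 0.0]
width: 0.998
```

```bash
python3 -c "
from geo import *
st()"
```

```text
t 6.4 q [ 0.602  0.427  0.312 -0.31   2.004  0.251] p [0.6324 0.348  0.825 ] w 0.998 F [0.3 0.2 0. ]
tilt 26.79 az -3.3 axis xy [ 0.45  -0.026] want [0.57  0.067] tool x az 98.0
```

Request:
{"name": "play_rows", "arguments": {
  "motion": [
    [0.035,0.035,-0.035,0,85],
    [0.035,0.035,-0.035,0,85],
    [0.035,0.035,-0.035,0,85]
  ]
}}

```text
time: 6.78
tool_pos: [0.6039, 0.4217, 0.8451]
tcp_rot: [1.72, 2.052, 0.519]
wrist_force: [-1.0, 0.4, -0.6]
width: 0.991
```

```bash
python3 -c "
from geo import *
st()"
```

```text
t 6.78 q [ 0.739  0.421  0.312 -0.377  1.935  0.342] p [0.6039 0.4217 0.8451] w 0.991 F [-1.   0.4 -0.6]
tilt 32.23 az 2.1 axis xy [0.533 0.02 ] want [0.57  0.067] tool x az 98.9
```

Request:
{"name": "play_rows", "arguments": {
  "motion": [
    [0.06,-0.015,0.0,0,85],
    [0.06,-0.015,0.0,0,85],
    [0.045,0.025,-0.03,0,85],
    [0.045,0.025,-0.03,0,85]
  ]
}}

```text
time: 7.28
tool_pos: [0.5248, 0.584, 0.8157]
tcp_rot: [1.681, 2.036, 0.613]
wrist_force: [0.1, -0.1, -0.2]
width: 0.995
```

```bash
python3 -c "
from geo import *
st()"
```

```text
t 7.28 q [ 1.011  0.487  0.313 -0.501  1.879  0.552] p [0.5248 0.584  0.8157] w 0.995 F [ 0.1 -0.1 -0.2]
tilt 35.82 az 6.4 axis xy [0.582 0.065] want [0.57  0.067] tool x az 100.1
```

```bash
python3 -c "
from geo import *
p=fr(SL)(bed(0,.045,.16))[0];print(p)
st(p,13)"
```

```text
[0.47614508 0.05540051 0.25604   ]
t 7.28 q [ 1.011  0.487  0.313 -0.501  1.879  0.552] p [0.5248 0.584  0.8157] w 0.995 F [ 0.1 -0.1 -0.2]
tilt 35.82 az 6.4 axis xy [0.582 0.065] want [0.57  0.067] tool x az 100.1
need [-0.4858 -0.4541  0.391 ] len 0.771 per row [-0.0374 -0.0349  0.0301]
```

Request:
{"name": "play_rows", "arguments": {
  "motion": [
    [-0.037,-0.035,0.03,0,85],
    [-0.037,-0.035,0.03,0,85],
    [-0.037,-0.035,0.03,0,85],
    [-0.037,-0.035,0.03,0,85],
    [-0.037,-0.035,0.03,0,85]
  ]
}}

```text
time: 7.9
tool_pos: [0.5092, 0.3962, 0.6223]
tcp_rot: [1.68, 2.033, 0.616]
wrist_force: [0.7, -0.9, 1.4]
width: 0.994
```

Request:
{"name": "play_rows", "arguments": {
  "motion": [
    [-0.037,-0.035,0.03,0,85],
    [-0.037,-0.035,0.03,0,85],
    [-0.037,-0.035,0.03,0,85],
    [-0.037,-0.035,0.03,0,85],
    [0,0,0,0.0095,85]
  ]
}}

```text
time: 8.52
tool_pos: [0.491, 0.2321, 0.4419]
tcp_rot: [1.755, 1.991, 0.618]
wrist_force: [0.2, 0.6, 0.5]
width: 0.997
```

```bash
python3 -c "
from geo import *
st(fr(SL)(bed(0,.045,.16))[0],4)"
```

```text
t 8.53 q [ 0.561 -0.416  1.974 -0.304  1.039  0.516] p [0.491  0.2321 0.4419] w 0.997 F [0.2 0.6 0.5]
tilt 35.3 az 5.6 axis xy [0.575 0.057] want [0.57  0.067] tool x az 96.9
need [-0.1705 -0.1385  0.1331] len 0.257 per row [-0.0426 -0.0346  0.0333]
```

Request:
{"name": "play_rows", "arguments": {
  "motion": [
    [-0.043,-0.035,0.033,0,85],
    [-0.043,-0.035,0.033,0,85],
    [-0.043,-0.035,0.033,0,85],
    [-0.043,-0.035,0.033,0,85],
    [0,0,0,0,85]
  ]
}}

```text
time: 9.15
tool_pos: [0.4768, 0.0606, 0.2628]
tcp_rot: [1.759, 1.989, 0.622]
wrist_force: [0.9, -0.1, 0.8]
width: 0.998
```

```bash
python3 -c "
from geo import *
import cv2
st(fr(SL)(bed(0,.045,.16))[0],4)
i=camera_info('wrist'); im=read_camera('wrist')[:,:,::-1].copy(); np.save('wi.npy',i['pose'])
cv2.imwrite('pics/w1.png',im)
print(proj('wrist',fr(SL)([bed(0,.045,.052),bed(0,.045,0.006),bed(0,0.04,.04)]),i))
"
```

```text
t 9.15 q [ 0.055 -0.555  2.374  0.042  0.707 -0.091] p [0.4768 0.0606 0.2628] w 0.998 F [ 0.9 -0.1  0.8]
tilt 35.34 az 5.8 axis xy [0.575 0.059] want [0.57  0.067] tool x az 96.8
need [-0.005  -0.005   0.0048] len 0.009 per row [-0.0012 -0.0012  0.0012]
[[273.20253837 213.53865749]
 [274.01600224 197.19747831]
 [273.41144232 214.85568358]]
```

View pics/w1.png

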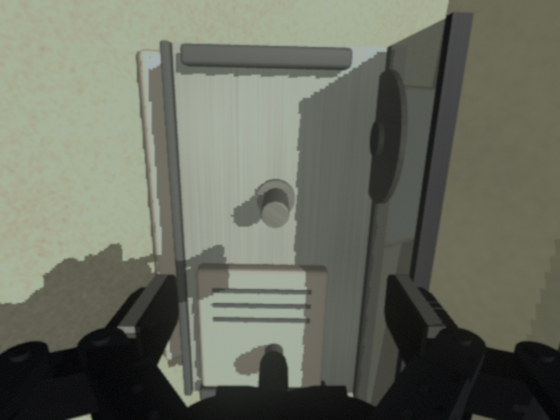

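```bash
python3 -c "
from geo import *
st(fr(SL)(bed(.0015,.045,.012))[0],4)"
```

```text
t 9.2 q [ 0.058 -0.555  2.369  0.041  0.706 -0.089] p [0.4793 0.0623 0.2673] w 0.994 F [-0.   0.7 -0.1]
tilt 35.72 az 6.0 axis xy [0.581 0.061] want [0.57  0.067] tool x az 96.9
need [-0.0052 -0.0101  0.1549] len 0.155 per row [-0.0013 -0.0025  0.0387]
```

Request:
{"name": "play_rows", "arguments": {
  "motion": [
    [-0.005,-0.01,0.035,0,85],
    [0,0,0.035,0,85],
    [0,0,0,0,85],
    [0,0,0,0,85]
  ]
}}

```text
time: 9.7
tool_pos: [0.5155, 0.0641, 0.2102]
tcp_rot: [1.743, 1.989, 0.636]
wrist_force: [0.6, -0.1, 0.8]
width: 0.996
```

```bash
python3 -c "
from geo import *
st(fr(SL)(bed(.0015,.045,.012))[0],4)"
```

```text
t 9.7 q [ 0.053 -0.409  2.396  0.067  0.526 -0.126] p [0.5155 0.0641 0.2102] w 0.996 F [ 0.6 -0.1  0.8]
tilt 36.1 az 6.3 axis xy [0.586 0.065] want [0.57  0.067] tool x az 97.3
need [-0.0037 -0.0067  0.0874] len 0.088 per row [-0.0009 -0.0017  0.0218]
```

Request:
{"name": "play_rows", "arguments": {
  "motion": [
    [-0.004,-0.0065,0.025,0,85],
    [0,0,0.03,0,85],
    [0,0,0.0,0,85],
    [0,0,0,0,85]
  ]
}}

```text
time: 10.2
tool_pos: [0.5423, 0.0621, 0.1614]
tcp_rot: [1.745, 1.988, 0.635]
wrist_force: [0.3, -0.2, -0.1]
width: 0.997
```

```bash
python3 -c "
from geo import *
import cv2
s,T=st(fr(SL)(bed(.0015,.045,.012))[0],4)
im=read_camera('wrist')[:,:,::-1].copy()
cv2.imwrite('pics/w2.png',im)
print(proj('wrist',s['tool_pos']))
"
```

```text
t 10.2 q [ 0.044 -0.274  2.405  0.103  0.384 -0.169] p [0.5423 0.0621 0.1614] w 0.997 F [ 0.3 -0.2 -0.1]
tilt 36.06 az 6.3 axis xy [0.585 0.064] want [0.57  0.067] tool x az 97.2
need [0.0012 0.0008 0.0324] len 0.032 per row [0.0003 0.0002 0.0081]
[[280.01560636 281.05575324]]
```

View pics/w2.png

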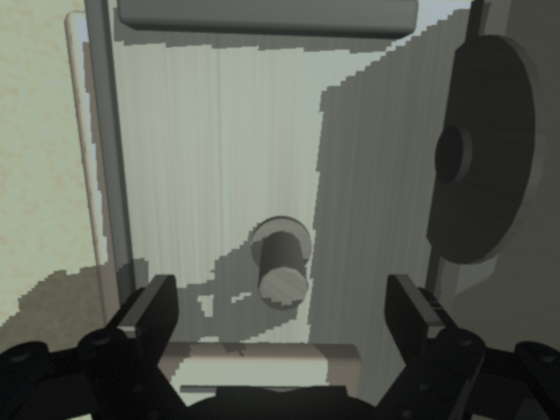

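Request:
{"name": "play_rows", "arguments": {
  "motion": [
    [0.0,0.001,0.016,0,85],
    [0,0.001,0.016,0,85],
    [0,0,0.0,0,85],
    [0,0,0,0,40],
    [0,0,0,0,40]
  ]
}}

```text
time: 10.88
tool_pos: [0.5619, 0.0639, 0.1355]
tcp_rot: [1.746, 1.988, 0.634]
wrist_force: [0.0, -0.2, 0.0]
width: 0.597
```

Request:
{"name": "play_rows", "arguments": {
  "motion": [
    [0,0,0,0,10],
    [0,0,0,0,10],
    [0,0,0,0,10],
    [0,0,0,0,10]
  ],
  "squeeze": 50
}}

```text
time: 11.38
tool_pos: [0.5616, 0.0639, 0.1349]
tcp_rot: [1.747, 1.99, 0.633]
wrist_force: [-6.7, -1.1, 6.3]
width: 0.247
```

```bash
python3 -c "
from geo import *
s,T=st(fr(SL)(bed(.0015,.045,.012))[0],4)"
```

```text
t 11.38 q [ 0.047 -0.183  2.393  0.12   0.308 -0.185] p [0.5616 0.0639 0.1349] w 0.247 F [-6.7 -1.1  6.3]
tilt 35.9 az 6.2 axis xy [0.583 0.064] want [0.57  0.067] tool x az 97.2
need [ 0.0015  0.0007 -0.0004] len 0.002 per row [ 0.0004  0.0002 -0.0001]
```

Request:
{"name": "play_rows", "arguments": {
  "motion": [
    [0,0.0002,-0.01,0,10],
    [0,0.0002,-0.015,0,10],
    [0,0.0002,-0.015,0,10]
  ]
}}

```text
time: 11.75
tool_pos: [0.5382, 0.0613, 0.1674]
tcp_rot: [1.748, 1.99, 0.632]
wrist_force: [2.3, 0.3, -1.5]
width: 0.244
```

Request:
{"name": "play_rows", "arguments": {
  "motion": [
    [0,0.0002,-0.015,0,10],
    [0,0.0002,-0.015,0,10],
    [0,0.0002,-0.015,0,10],
    [0,0,0,0,10]
  ]
}}

```text
time: 12.25
tool_pos: [0.5128, 0.0586, 0.2049]
tcp_rot: [1.746, 1.989, 0.633]
wrist_force: [0.7, -0.4, -2.3]
width: 0.245
```

```bash
python3 -c "
from geo import *
import cv2
s,T=st(fr(SL)(bed(.0015,.045,.097))[0],4)
a=read_camera('wrist')[:,:,::-1]; b=read_camera('side')[100:300,150:350,::-1]
cv2.imwrite('pics/w3.png',np.hstack([cv2.resize(a[130:],(400,207)),cv2.resize(b,(400,400))[:207*2][:207]]) if 0 else np.vstack([cv2.resize(a,(420,315)),cv2.resize(b[:,:],(420,280))]))
"
```

```text
t 12.25 q [ 0.037 -0.41   2.407  0.084  0.52  -0.152] p [0.5128 0.0586 0.2049] w 0.245 F [ 0.7 -0.4 -2.3]
tilt 35.97 az 6.2 axis xy [0.584 0.064] want [0.57  0.067] tool x az 97.2
need [ 0.0011  0.0008 -0.    ] len 0.001 per row [ 0.0003  0.0002 -0.    ]
```

View pics/w3.png

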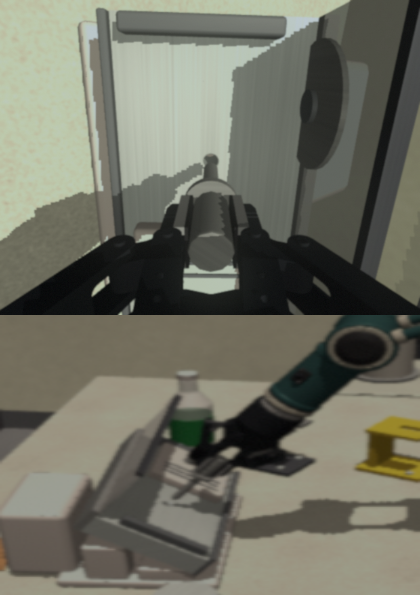

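Request:
{"name": "play_rows", "arguments": {
  "motion": [
    [0,0.0,-0.04,0,10],
    [0,0.03,-0.045,0,10],
    [0,0.03,-0.045,0,10],
    [0,0.02,-0.045,0,10],
    [0,0,-0.05,0,10]
  ]
}}

```text
time: 12.98
tool_pos: [0.4463, 0.053, 0.4341]
tcp_rot: [1.748, 1.99, 0.632]
wrist_force: [0.4, 0.5, -2.2]
width: 0.246
```

```bash
python3 -c "
from geo import *
st()"
```

```text
t 12.97 q [ 0.025 -0.67   2.127  0.056  1.062 -0.117] p [0.4463 0.053  0.4341] w 0.246 F [ 0.4  0.5 -2.2]
tilt 35.83 az 6.2 axis xy [0.582 0.064] want [0.57  0.067] tool x az 97.2
```

Request:
{"name": "play_rows", "arguments": {
  "motion": [
    [0,-0.06,-0.01,0,10],
    [0,-0.06,-0.01,0,10],
    [0,-0.06,-0.01,0,10],
    [0,-0.06,-0.01,0,10]
  ]
}}

```text
time: 13.48
tool_pos: [0.3246, 0.0348, 0.342]
tcp_rot: [1.796, 2.045, 0.557]
wrist_force: [0.5, 0.2, -1.3]
width: 0.241
```

```bash
python3 -c "
from geo import *
st()"
```

```text
t 13.47 q [-0.064 -0.943  2.356  0.095  1.194 -0.204] p [0.3246 0.0348 0.342 ] w 0.241 F [ 0.5  0.2 -1.3]
tilt 31.05 az 6.2 axis xy [0.513 0.055] want [0.57  0.067] tool x az 97.2
```

Request:
{"name": "play_rows", "arguments": {
  "motion": [
    [0,-0.06,0.015,0,10],
    [0,-0.06,0.015,0,10],
    [0,-0.05,0.0,0,10]
  ]
}}

```text
time: 13.85
tool_pos: [0.3029, 0.0251, 0.2354]
tcp_rot: [1.848, 2.109, 0.474]
wrist_force: [0.3, 0.2, -1.4]
width: 0.24
```

```bash
python3 -c "
from geo import *
st()"
```

```text
t 13.85 q [-0.115 -0.943  2.518  0.111  1.133 -0.271] p [0.3029 0.0251 0.2354] w 0.24 F [ 0.3  0.2 -1.4]
tilt 25.62 az 6.8 axis xy [0.429 0.051] want [0.57  0.067] tool x az 97.5
```

Request:
{"name": "play_rows", "arguments": {
  "motion": [
    [0,-0.05,-0.03,0,10],
    [0,-0.05,-0.03,0,10],
    [0,-0.05,-0.03,0,10]
  ]
}}

```text
time: 14.22
tool_pos: [0.2618, -0.0112, 0.266]
tcp_rot: [1.908, 2.195, 0.395]
wrist_force: [0.4, -1.0, -1.9]
width: 0.239
```

```bash
python3 -c "
from geo import *
st()"
```

```text
t 14.22 q [-0.39  -0.944  2.439  0.19   1.365 -0.542] p [ 0.2618 -0.0112  0.266 ] w 0.239 F [ 0.4 -1.  -1.9]
tilt 19.46 az 11.4 axis xy [0.327 0.066] want [0.57  0.067] tool x az 98.2
```

Request:
{"name": "play_rows", "arguments": {
  "motion": [
    [0.04,0,0,0,10],
    [0.04,-0.04,-0.01,0,10],
    [0.02,-0.05,-0.01,0,10],
    [0.01,-0.05,-0.01,0,10]
  ]
}}

```text
time: 14.72
tool_pos: [0.2054, 0.1056, 0.2623]
tcp_rot: [1.95, 2.222, 0.283]
wrist_force: [0.3, 0.3, -1.3]
width: 0.244
```

```bash
python3 -c "
from geo import *
st()"
```

```text
t 14.72 q [ 0.515 -0.944  2.43  -0.1    1.419  0.389] p [0.2054 0.1056 0.2623] w 0.244 F [ 0.3  0.3 -1.3]
tilt 14.69 az 6.7 axis xy [0.252 0.029] want [0.57  0.067] tool x az 97.4
```

Request:
{"name": "play_rows", "arguments": {
  "motion": [
    [-0.03,-0.02,0.01,0,10],
    [-0.02,-0.05,0.01,0,10],
    [-0.0,-0.05,0.01,0,10],
    [0.0,-0.05,0.01,0,10]
  ]
}}

```text
time: 15.22
tool_pos: [0.1502, 0.1068, 0.1869]
tcp_rot: [1.991, 2.227, 0.117]
wrist_force: [0.6, 0.8, -2.4]
width: 0.24
```

```bash
python3 -c "
from geo import *
st()"
```

```text
t 15.22 q [ 0.756 -0.944  2.552 -0.146  1.443  0.656] p [0.1502 0.1068 0.1869] w 0.24 F [ 0.6  0.8 -2.4]
tilt 9.81 az -14.6 axis xy [ 0.165 -0.043] want [0.57  0.067] tool x az 96.1
```

```bash
python3 -c "
from geo import *
st([.32,-.08,.22],5)"
```

```text
t 15.22 q [ 0.756 -0.944  2.552 -0.146  1.443  0.656] p [0.1502 0.1068 0.1869] w 0.24 F [ 0.6  0.8 -2.4]
tilt 9.81 az -14.6 axis xy [ 0.165 -0.043] want [0.57  0.067] tool x az 96.1
need [-0.2055  0.1503  0.0034] len 0.255 per row [-0.0411  0.0301  0.0007]
```

Request:
{"name": "play_rows", "arguments": {
  "motion": [
    [-0.01,0.05,0,0,10],
    [-0.05,0.03,0,0,10],
    [-0.05,0.03,0,0,10],
    [-0.05,0.03,0,0,10],
    [-0.045,0.01,0,0,10]
  ]
}}

```text
time: 15.85
tool_pos: [0.3093, -0.06, 0.2212]
tcp_rot: [1.988, 2.231, 0.117]
wrist_force: [0.8, 0.3, -2.3]
width: 0.238
```

```bash
python3 -c "
from geo import *
st()"
```

```text
t 15.85 q [-0.276 -0.631  2.379  0.005  1.223 -0.392] p [ 0.3093 -0.06    0.2212] w 0.238 F [ 0.8  0.3 -2.3]
tilt 9.75 az -14.3 axis xy [ 0.164 -0.042] want [0.57  0.067] tool x az 96.3
```

Request:
{"name": "play_rows", "arguments": {
  "motion": [
    [0.01,-0.05,0.02,0,10],
    [0.01,-0.05,0.01,0,10],
    [0.01,-0.05,0.0,0,10],
    [0.01,-0.05,0.0,0,10]
  ]
}}

```text
time: 16.35
tool_pos: [0.175, -0.0678, 0.1734]
tcp_rot: [2.028, 2.281, 0.083]
wrist_force: [0.1, -0.3, -1.6]
width: 0.241
```

```bash
python3 -c "
from geo import *
st()"
```

```text
t 16.35 q [-0.579 -0.944  2.57   0.041  1.42  -0.7  ] p [ 0.175  -0.0678  0.1734] w 0.241 F [ 0.1 -0.3 -1.6]
tilt 5.93 az -10.1 axis xy [ 0.102 -0.018] want [0.57  0.067] tool x az 96.6
```

Request:
{"name": "play_rows", "arguments": {
  "motion": [
    [0.0,-0.04,0.02,0,10],
    [0.0,-0.04,0.02,0,10]
  ]
}}

```text
time: 16.6
tool_pos: [0.1334, -0.1045, 0.1726]
tcp_rot: [2.052, 2.314, 0.077]
wrist_force: [-0.0, -0.2, -1.7]
width: 0.241
```

```bash
python3 -c "
from geo import *
st(fr(RE)([-.09,0,.25])[0],6)"
```

```text
t 16.6 q [-0.935 -0.944  2.57   0.059  1.479 -1.059] p [ 0.1334 -0.1045  0.1726] w 0.241 F [-0.  -0.2 -1.7]
tilt 3.96 az 4.6 axis xy [0.069 0.006] want [0.57  0.067] tool x az 96.8
need [-0.2207  0.2475 -0.0599] len 0.337 per row [-0.0368  0.0412 -0.01  ]
```

Request:
{"name": "play_rows", "arguments": {
  "motion": [
    [-0.01,0.05,-0.02,0,10],
    [-0.04,0.045,-0.02,0,10],
    [-0.05,0.045,-0.02,0,10],
    [-0.05,0.045,-0.01,0,10],
    [-0.05,0.04,0,0,10]
  ]
}}

```text
time: 17.23
tool_pos: [0.3665, -0.2684, 0.2552]
tcp_rot: [2.054, 2.31, 0.077]
wrist_force: [-0.3, -0.1, -0.9]
width: 0.242
```

Request:
{"name": "play_rows", "arguments": {
  "motion": [
    [0,0,0,0.0276,10],
    [0,0,0,0.0276,10],
    [0,0,0,0.0276,10],
    [0,0,0,0.0276,10],
    [0,0,0,0.0276,10]
  ]
}}

```text
time: 17.85
tool_pos: [0.3643, -0.2664, 0.254]
tcp_rot: [2.863, 1.236, 0.101]
wrist_force: [-1.1, 0.1, -1.7]
width: 0.244
```

Request:
{"name": "play_rows", "arguments": {
  "motion": [
    [0,0,0,0.0276,10],
    [0,0,0,0.0276,10],
    [0,0,0,0.0276,10],
    [0,0,0,0.0276,10],
    [0,0,0,0.0276,10]
  ]
}}

```text
time: 18.48
tool_pos: [0.3644, -0.2664, 0.2541]
tcp_rot: [-3.131, 0.081, -0.107]
wrist_force: [0.7, -0.7, -1.9]
width: 0.242
```

Request:
{"name": "play_rows", "arguments": {
  "motion": [
    [0,0,0,0.0276,10],
    [0,0,0,0.0276,10],
    [0,0,0,0,10]
  ]
}}

```text
time: 18.85
tool_pos: [0.3647, -0.2659, 0.2541]
tcp_rot: [-3.062, 0.604, -0.103]
wrist_force: [-0.7, -0.4, -2.2]
width: 0.246
```

```bash
python3 -c "
from geo import *
import cv2
s,T=st(fr(RE)([-.11,0,.25])[0],4)
i=camera_info('wrist'); im=read_camera('wrist')[:,:,::-1].copy(); np.save('wi.npy',i['pose'])
cv2.imwrite('pics/w4.png',im)
print(proj('wrist',fr(RE)([[.011,0,.12],[-.043,0,.12],[-.043,.045,.12],[-.043,-.045,.12]]),i).round(0))
"
```

```text
t 18.85 q [-0.724 -0.222  2.059  0.052  1.258  1.222] p [ 0.3647 -0.2659  0.2541] w 0.246 F [-0.7 -0.4 -2.2]
tilt 3.92 az 4.9 axis xy [0.068 0.006] want [0.57  0.067] tool x az -22.4
need [0.0239 0.0128 0.0052] len 0.028 per row [0.006  0.0032 0.0013]
[[307.  10.]
 [305.  90.]
 [245.  90.]
 [366.  90.]]
```

View pics/w4.png

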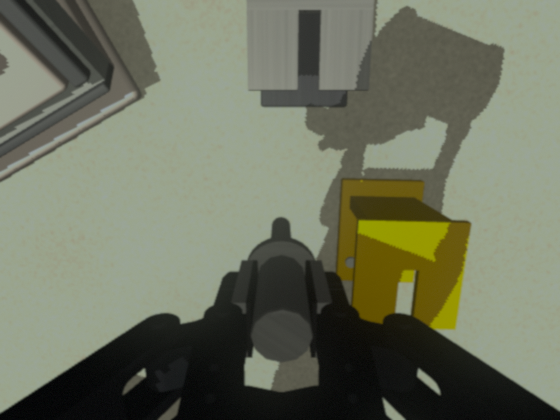

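```bash
sed -i 's/^SL=.*/SL=np.array([.5726,.0214,.1167]); RE=np.array([.4839,-.3288,-.3915]); RE[:2]+=(Zr(RE[2])@[0,-.0033,0])[:2]/; ' geo.py
sed -i '/^Zr=/d' geo.py; sed -i '/^from workcell/a Zr=lambda a:R.from_euler("z",a).as_matrix()' geo.py
cat >> geo.py <<'E'
def pin(c,rows):  # bring collar underside to rest coords c
    s,T=st(); 
    r=Zr(RE[2]).T@(s["tool_pos"]+.012*T[:,2]-[RE[0],RE[1],0]); print("collar in rest",r.round(4),"axis",(Zr(RE[2]).T@T[:,2]).round(3))
    d=T.T@Zr(RE[2])@(np.array(c)-r); print("need",d.round(4),"per row",(d/rows).round(4))
E
python3 -c "
from geo import *
pin([-.09,0,.2],2)
i=camera_info('wrist');s=read_state();T=R.from_rotvec(s['tcp_rot']).as_matrix()
print(proj('wrist',[s['tool_pos']+.082*T[:,2],s['tool_pos']-.04*T[:,2]],i))
print(proj('wrist',fr(RE)([[.011,0,.12],[-.043,0,.12]]),i))"
```

```text
t 18.9 q [-0.722 -0.223  2.059  0.052  1.258  1.22 ] p [ 0.365  -0.2655  0.2542] w 0.241 F [ 0.1 -0.3 -1. ]
tilt 3.94 az 4.9 axis xy [0.068 0.006] want [0.57  0.067] tool x az -22.2
collar in rest [-0.1333  0.0168  0.2422] axis [ 0.061  0.032 -0.998]
need [0.0405 0.0184 0.0442] per row [0.0203 0.0092 0.0221]
[[282.28511699 219.02157934]
 [283.6863899  333.61471928]]
[[312.80879395  10.11174447]
 [310.69862062  90.01935454]]
```

Request:
{"name": "play_rows", "arguments": {
  "motion": [
    [0.02,0.009,0.022,0,10],
    [0.02,0.008,0.022,0,10],
    [0.0,0,0.034,0,10],
    [0.0,0,0.034,0,10],
    [0,0,0,0,10]
  ]
}}

```text
time: 19.52
tool_pos: [0.4022, -0.2924, 0.1413]
tcp_rot: [-3.06, 0.594, -0.093]
wrist_force: [-0.5, -1.0, -1.8]
width: 0.242
```

```bash
python3 -c "
from geo import *
import cv2
pin([-.06,.001,.132],2)
i=camera_info('wrist'); im=read_camera('wrist')[:,:,::-1].copy()
cv2.imwrite('pics/w5.png',im)
print(proj('wrist',fr(RE)([[.011,0,.12],[-.043,0,.12],[-.043,.045,.12],[-.043,-.045,.12]]),i).round(0))
"
```

```text
t 19.52 q [-0.713 -0.026  2.102  0.058  1.026  1.212] p [ 0.4022 -0.2924  0.1413] w 0.242 F [-0.5 -1.  -1.8]
tilt 3.67 az 9.7 axis xy [0.063 0.011] want [0.57  0.067] tool x az -22.0
collar in rest [-0.0888  0.0061  0.1294] axis [ 0.054  0.034 -0.998]
need [ 0.0288  0.0053 -0.0012] per row [ 0.0144  0.0026 -0.0006]
[[300.  42.]
 [298. 167.]
 [202. 166.]
 [394. 169.]]
```

View pics/w5.png

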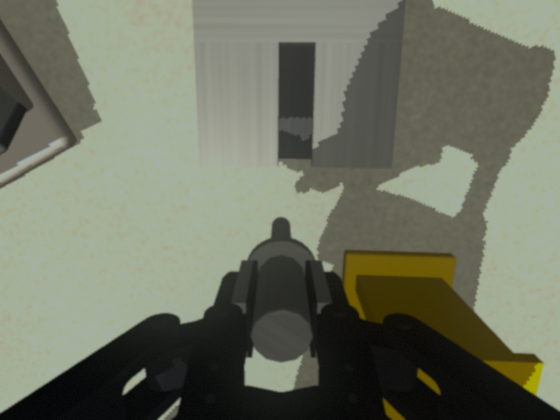

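Request:
{"name": "play_rows", "arguments": {
  "motion": [
    [0.012,0.0025,-0.001,0,10],
    [0.012,0.0025,0,0,10],
    [0,0,0,0,10],
    [0,0,0,0,10]
  ]
}}

```text
time: 20.08
tool_pos: [0.4256, -0.3069, 0.1474]
tcp_rot: [-3.064, 0.593, -0.104]
wrist_force: [0.5, 0.4, -2.2]
width: 0.243
```

```bash
python3 -c "
from geo import *
pin([.004,.001,.131],5)
"
```

```text
t 20.07 q [-0.705  0.016  2.048  0.057  1.029  1.22 ] p [ 0.4256 -0.3069  0.1474] w 0.243 F [ 0.5  0.4 -2.2]
tilt 3.97 az 4.9 axis xy [0.069 0.006] want [0.57  0.067] tool x az -22.0
collar in rest [-0.0615  0.0017  0.1354] axis [ 0.062  0.032 -0.998]
need [0.0651 0.0015 0.0084] per row [0.013  0.0003 0.0017]
```

Request:
{"name": "play_rows", "arguments": {
  "motion": [
    [0.013,0.0005,0.0013,0,10],
    [0.013,0,0.0013,0,10],
    [0.012,0,0.0013,0,10],
    [0.012,0,0.0013,0,10],
    [0,0,0,0,10]
  ]
}}

```text
time: 20.7
tool_pos: [0.4728, -0.3263, 0.1448]
tcp_rot: [-3.064, 0.593, -0.104]
wrist_force: [0.4, 0.7, -1.8]
width: 0.241
```

```bash
python3 -c "
from geo import *
pin([.004,.001,.131],2)
"
```

```text
t 20.7 q [-0.676  0.112  1.951  0.056  1.029  1.249] p [ 0.4728 -0.3263  0.1448] w 0.241 F [ 0.4  0.7 -1.8]
tilt 3.97 az 5.0 axis xy [0.069 0.006] want [0.57  0.067] tool x az -22.0
collar in rest [-0.0104  0.0017  0.1328] axis [ 0.061  0.032 -0.998]
need [0.0143 0.001  0.0027] per row [0.0071 0.0005 0.0013]
```

Request:
{"name": "play_rows", "arguments": {
  "motion": [
    [0.007,0.0005,0.0005,0,10],
    [0.006,0,0.0005,0,10],
    [0.003,0,0,0,10],
    [0,0,0,0,10]
  ]
}}

```text
time: 21.2
tool_pos: [0.4867, -0.3325, 0.1449]
tcp_rot: [-3.064, 0.593, -0.104]
wrist_force: [-0.1, 0.4, -2.1]
width: 0.238
```

```bash
python3 -c "
from geo import *
pin([.004,.001,.121],2)
"
```

```text
t 21.2 q [-0.67   0.14   1.92   0.055  1.032  1.257] p [ 0.4867 -0.3325  0.1449] w 0.238 F [-0.1  0.4 -2.1]
tilt 3.96 az 5.0 axis xy [0.069 0.006] want [0.57  0.067] tool x az -22.0
collar in rest [0.0047 0.0014 0.1329] axis [ 0.061  0.032 -0.998]
need [-0.0015  0.0007  0.0119] per row [-0.0007  0.0004  0.0059]
```

Request:
{"name": "play_rows", "arguments": {
  "motion": [
    [0.002,0,0.003,0,10],
    [0,0,0.003,0,10],
    [0,0,0,0,10]
  ]
}}

```text
time: 21.58
tool_pos: [0.4885, -0.3329, 0.1384]
tcp_rot: [-3.064, 0.593, -0.103]
wrist_force: [0.8, -0.5, -2.0]
width: 0.247
```

Request:
{"name": "play_rows", "arguments": {
  "motion": [
    [0.001,0,0.003,0,10],
    [0,0,0.002,0,10],
    [0,0,0,0,10]
  ]
}}

```text
time: 21.95
tool_pos: [0.4894, -0.3331, 0.1337]
tcp_rot: [-3.063, 0.593, -0.101]
wrist_force: [-2.8, 1.5, 0.2]
width: 0.245
```

```bash
python3 -c "
from geo import *
pin([.005,.001,.12],2)
"
```

```text
t 21.95 q [-0.667  0.156  1.923  0.055  1.014  1.258] p [ 0.4894 -0.3331  0.1337] w 0.245 F [-2.8  1.5  0.2]
tilt 3.88 az 5.8 axis xy [0.067 0.007] want [0.57  0.067] tool x az -22.0
collar in rest [0.0074 0.0018 0.1217] axis [ 0.06   0.032 -0.998]
need [-0.0025  0.0008  0.0016] per row [-0.0013  0.0004  0.0008]
```

Request:
{"name": "play_rows", "arguments": {
  "motion": [
    [0,0,0.0015,0,10],
    [0,0,0,0,26],
    [0,0,0,0,34],
    [0,0,0,0,50],
    [0,0,0,0,50]
  ]
}}

```text
time: 22.58
tool_pos: [0.4904, -0.3336, 0.1326]
tcp_rot: [-3.064, 0.594, -0.105]
wrist_force: [-0.0, 1.2, -0.2]
width: 0.588
```

Request:
{"name": "play_rows", "arguments": {
  "motion": [
    [0,0,-0.01,0,60],
    [0,0,-0.03,0,60],
    [0,0,-0.04,0,60],
    [-0.02,0,-0.04,0,60],
    [-0.04,0,-0.02,0,60]
  ]
}}

```text
time: 23.2
tool_pos: [0.4263, -0.313, 0.2726]
tcp_rot: [-3.067, 0.593, -0.112]
wrist_force: [-0.8, 0.2, -0.3]
width: 0.7
```

```bash
python3 -c "
from geo import *
import cv2
pin([.005,.001,.12],2)
a=read_camera('wrist')[:300,150:430,::-1]; b=read_camera('side')[100:300,200:400,::-1]
cv2.imwrite('pics/c6.png',np.hstack([a,cv2.resize(b,(300,300),interpolation=2)]))
print(a.shape)
"
```

```text
t 23.2 q [-0.713 -0.077  1.901  0.052  1.264  1.225] p [ 0.4263 -0.313   0.2726] w 0.7 F [-0.8  0.2 -0.3]
tilt 4.21 az 1.7 axis xy [0.073 0.002] want [0.57  0.067] tool x az -21.9
collar in rest [-0.0585 -0.0038  0.2607] axis [ 0.067  0.03  -0.997]
need [0.0539 0.     0.1447] per row [0.027  0.     0.0723]
(300, 280, 3)
```

View pics/c6.png

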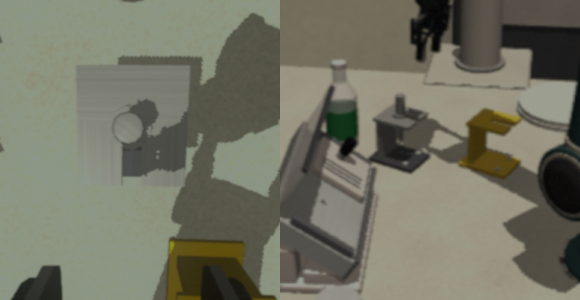

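```bash
cat >> geo.py <<'E'
def sl(c,rows): # slicer coords target for TCP
    s,T=st(); r=Zr(SL[2]).T@(s["tool_pos"]-[SL[0],SL[1],0]); print("tcp in slicer",r.round(4),"axis",(Zr(SL[2]).T@T[:,2]).round(3))
    d=T.T@Zr(SL[2])@(np.array(c)-r); print("need",d.round(4),"per row",(d/rows).round(4))
E
python3 -c "
from geo import *
f=lambda v:np.concatenate([(proj(n,fr(SL)(bed(0,v[0],.052)))-p).ravel() for n,p in (('side',(245,198.3)),('scene',(221.7,199)))])
r=least_squares(f,[-.09]);print(r.x,r.fun)
sl([-.06,-.15,.28],4)"
```

```text
[-0.1055122] [-0.35289487 -1.7755632  -1.40597953  2.90756491]
t 23.3 q [-0.714 -0.082  1.905  0.052  1.266  1.225] p [ 0.4239 -0.312   0.2726] w 0.703 F [ 1.1 -0.5  0.4]
tilt 4.15 az 1.8 axis xy [0.072 0.002] want [0.57  0.067] tool x az -22.0
tcp in slicer [-0.1865 -0.3138  0.2726] axis [ 0.072 -0.006 -0.997]
need [ 0.0327 -0.2045  0.0007] per row [ 0.0082 -0.0511  0.0002]
```

Request:
{"name": "play_rows", "arguments": {
  "motion": [
    [0,0,-0.01,-0.0265,0],
    [0,0,-0.01,-0.0265,0],
    [0,0,-0.01,-0.0265,0],
    [0,0,0,0,0]
  ]
}}

```text
time: 23.8
tool_pos: [0.4237, -0.3126, 0.2993]
tcp_rot: [-3.134, -0.18, -0.111]
wrist_force: [-0.4, -1.0, 0.2]
width: 0.001
```

```bash
python3 -c "
from geo import *
sl([-.06,-.15,.28],4)"
```

```text
t 23.8 q [-0.716 -0.092  1.865  0.052  1.318  0.728] p [ 0.4237 -0.3126  0.2993] w 0.001 F [-0.4 -1.   0.2]
tilt 4.05 az 3.9 axis xy [0.07  0.005] want [0.57  0.067] tool x az 6.6
tcp in slicer [-0.1868 -0.3144  0.2993] axis [ 0.071 -0.003 -0.998]
need [ 0.1249 -0.1646  0.0277] per row [ 0.0312 -0.0412  0.0069]
```

Request:
{"name": "play_rows", "arguments": {
  "motion": [
    [0.031,-0.04,0.007,0,0],
    [0.031,-0.04,0.007,0,0],
    [0.031,-0.04,0.007,0,0],
    [0.031,-0.04,0.007,0,0],
    [0,0,0,0,0]
  ]
}}

```text
time: 24.42
tool_pos: [0.53, -0.1354, 0.2773]
tcp_rot: [-3.13, -0.186, -0.106]
wrist_force: [-0.6, 0.2, 0.2]
width: -0.001
```

```bash
python3 -c "
from geo import *
import cv2
sl([-.042,-.15,.16],3)
i=camera_info('wrist'); im=read_camera('wrist')[:,:,::-1].copy()
cv2.imwrite('pics/w7.png',im)
print(proj('wrist',fr(SL)([bed(0,-.1,.07),bed(.085,-.17,.117)]),i).round(0))"
```

```text
t 24.43 q [-0.314 -0.048  1.864  0.03   1.264  1.13 ] p [ 0.53   -0.1354  0.2773] w -0.001 F [-0.6  0.2  0.2]
tilt 3.88 az 6.7 axis xy [0.067 0.008] want [0.57  0.067] tool x az 6.8
tcp in slicer [-0.0606 -0.1508  0.2773] axis [ 0.068 -0.    -0.998]
need [ 0.0106 -0.0008  0.1183] per row [ 0.0035 -0.0003  0.0394]
[[209. 194.]
 [329. 133.]]
```

View pics/w7.png

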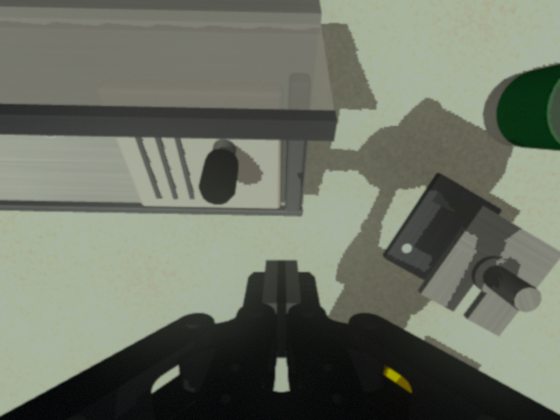

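Request:
{"name": "play_rows", "arguments": {
  "motion": [
    [0.007,0.001,0.04,0,0],
    [0.007,0.001,0.04,0,0],
    [0.0,0,0.037,0,0],
    [0,0,0,0,0]
  ]
}}

```text
time: 24.98
tool_pos: [0.5479, -0.1386, 0.1591]
tcp_rot: [-3.131, -0.179, -0.096]
wrist_force: [0.0, -1.4, -0.2]
width: 0.004
```

```bash
python3 -c "
from geo import *
sl([-.038,-.13,.16],1)"
```

```text
t 24.98 q [-0.308  0.078  1.96   0.03   1.048  1.135] p [ 0.5479 -0.1386  0.1591] w 0.004 F [ 0.  -1.4 -0.2]
tilt 3.52 az 7.5 axis xy [0.061 0.008] want [0.57  0.067] tool x az 6.5
tcp in slicer [-0.0432 -0.156   0.1591] axis [ 0.061  0.001 -0.998]
need [ 0.0052 -0.026  -0.0006] per row [ 0.0052 -0.026  -0.0006]
```

Push along slicer +y (tool −y), watching force.

Request:
{"name": "play_rows", "arguments": {
  "motion": [
    [0.005,-0.01,0,0,0],
    [0,-0.012,0,0,0],
    [0,-0.012,0,0,0],
    [0,-0.012,0,0,0]
  ]
}}

```text
time: 25.48
tool_pos: [0.5524, -0.0917, 0.1654]
tcp_rot: [3.134, 0.184, 0.116]
wrist_force: [3.2, -3.3, 2.6]
width: 0.002
```

Request:
{"name": "play_rows", "arguments": {
  "motion": [
    [0,-0.015,0,0,0],
    [0,-0.015,0,0,0],
    [0,-0.015,0,0,0]
  ]
}}

```text
time: 25.85
tool_pos: [0.5455, -0.0462, 0.1633]
tcp_rot: [-3.132, -0.184, -0.109]
wrist_force: [2.6, -2.9, 2.2]
width: -0.004
```

```bash
python3 -c "
from geo import *
sl([-.040,.03,.16],5)"
```

```text
t 25.85 q [-0.14   0.033  2.     0.018  1.042  1.305] p [ 0.5455 -0.0462  0.1633] w -0.004 F [ 2.6 -2.9  2.2]
tilt 3.98 az 4.9 axis xy [0.069 0.006] want [0.57  0.067] tool x az 6.7
tcp in slicer [-0.0348 -0.064   0.1633] axis [ 0.069 -0.002 -0.998]
need [-0.0054 -0.094   0.0027] per row [-0.0011 -0.0188  0.0005]
```

Request:
{"name": "play_rows", "arguments": {
  "motion": [
    [0,-0.018,0,0,0],
    [0,-0.018,0,0,0],
    [0,-0.018,0,0,0],
    [0,-0.015,0,0,0],
    [0,-0.012,0,0,0]
  ]
}}

```text
time: 26.48
tool_pos: [0.5358, 0.0343, 0.1628]
tcp_rot: [-3.132, -0.184, -0.108]
wrist_force: [3.9, -3.7, -0.1]
width: 0.001
```

```bash
python3 -c "
from geo import *
sl([-.036,.04,.163],5)"
```

```text
t 26.48 q [0.014 0.013 2.021 0.006 1.039 1.465] p [0.5358 0.0343 0.1628] w 0.001 F [ 3.9 -3.7 -0.1]
tilt 3.93 az 5.0 axis xy [0.068 0.006] want [0.57  0.067] tool x az 6.7
tcp in slicer [-0.0351  0.0171  0.1628] axis [ 0.069 -0.002 -0.998]
need [-0.0009 -0.0229 -0.0004] per row [-0.0002 -0.0046 -0.0001]
```

Request:
{"name": "play_rows", "arguments": {
  "motion": [
    [0,-0.008,0,0,0],
    [0,-0.006,0,0,0],
    [0,-0.004,0,0,0]
  ]
}}

```text
time: 26.85
tool_pos: [0.5338, 0.0512, 0.1627]
tcp_rot: [-3.133, -0.183, -0.108]
wrist_force: [2.8, -3.0, 1.0]
width: 0.002
```

Request:
{"name": "play_rows", "arguments": {
  "motion": [
    [0,-0.004,0,0,0],
    [0,-0.003,0,0,0],
    [0,0,0,0,0]
  ]
}}

```text
time: 27.22
tool_pos: [0.5337, 0.0536, 0.1629]
tcp_rot: [3.128, 0.185, 0.109]
wrist_force: [4.3, -17.4, -0.0]
width: 0.002
```

```bash
python3 -c "
from geo import *
sl([-.036,.04,.163],5)"
```

```text
t 27.23 q [ 0.058  0.011  2.022 -0.007  1.039  1.514] p [0.5337 0.0536 0.1629] w 0.002 F [  4.3 -17.4  -0. ]
tilt 3.99 az -1.8 axis xy [ 0.069 -0.002] want [0.57  0.067] tool x az 6.8
tcp in slicer [-0.0349  0.0365  0.1629] axis [ 0.069 -0.01  -0.998]
need [-0.0011 -0.0035 -0.0002] per row [-0.0002 -0.0007 -0.    ]
```

Request:
{"name": "play_rows", "arguments": {
  "motion": [
    [0,-0.0015,0,0,0],
    [0,0,0,0,0]
  ]
}}

```text
time: 27.48
tool_pos: [0.5336, 0.0538, 0.1629]
tcp_rot: [3.126, 0.184, 0.109]
wrist_force: [4.8, -22.2, -0.4]
width: 0.006
```

Request:
{"name": "play_rows", "arguments": {
  "motion": [
    [0,0.02,0,0,0],
    [-0.02,0.005,0,0,0],
    [-0.04,0,-0.03,0,0],
    [-0.04,0,-0.045,0,0],
    [0,0,-0.05,0,0]
  ]
}}

```text
time: 28.1
tool_pos: [0.4233, 0.0228, 0.2792]
tcp_rot: [-3.131, -0.182, -0.097]
wrist_force: [0.8, 0.1, -0.3]
width: -0.002
```

```bash
python3 -c "
from geo import *
import cv2
sl([-.036,.04,.163],5)
a=read_camera('wrist')[:320,:,::-1]; b=read_camera('side')[100:380,130:390,::-1]
print(proj('wrist',fr(SL)([bed(0,.065,.07)])))
cv2.imwrite('pics/c8.png',np.hstack([cv2.resize(a,(480,274)),cv2.resize(b,(300,274))]))
"
```

```text
t 28.1 q [-0.012 -0.303  2.075  0.009  1.309  1.441] p [0.4233 0.0228 0.2792] w -0.002 F [ 0.8  0.1 -0.3]
tilt 3.55 az 7.1 axis xy [0.061 0.008] want [0.57  0.067] tool x az 6.7
tcp in slicer [-0.1481  0.0188  0.2792] axis [ 0.062  0.    -0.998]
need [ 0.1047 -0.0212  0.1229] per row [ 0.0209 -0.0042  0.0246]
[[212.03997036  72.93464718]]
```

View pics/c8.png

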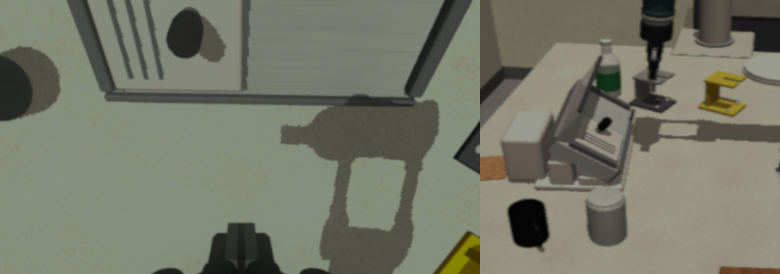

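```bash
python3 -c "
from geo import *
import cv2
b=read_camera('scene')[110:400,110:400,::-1]
cv2.imwrite('pics/c9.png',cv2.resize(b,(590,590),interpolation=2))
"
```

```text
(no output)
```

View pics/c9.png

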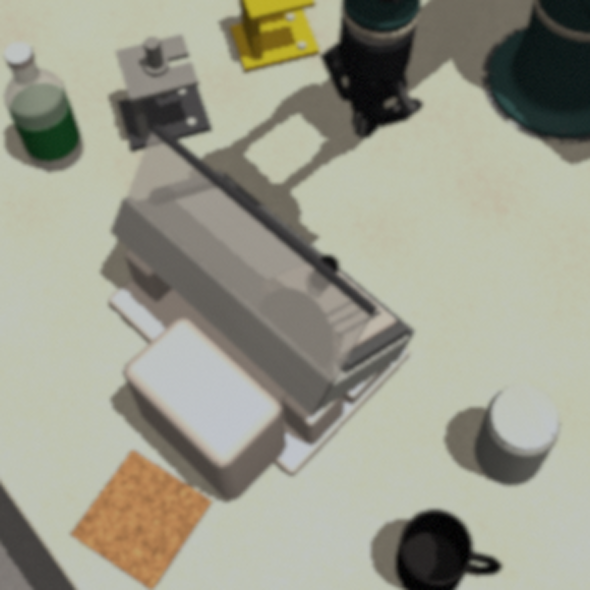

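The pin stands upright at the closed end of the notch (about 155,52), the carriage is against the end stop (knob about 328,265), and the bystanders haven't moved. I'm handing the job in.

```bash
python3 -c "
from workcell import *
print(finish_job())"
```

```text
the job is handed in; nothing more can be done
None
```

The pin is parked in the grey rest and the carriage is fully home. I handed the job in at about 28 s of the 61 s allowed.

- **Leaning the tool:** the moves can't tilt the tool directly. I got the 35° lean by pushing against the arm's outer reach limit, and took it out again at the inner limit.
- **Pin:** I drew it along its bore and slid it into the notch until it lightly touched the closed end. I then lowered it onto its collar and let go. The last pictures show it upright at the closed end of the notch.
- **Carriage:** after parking the pin, I pushed the knob with closed fingers until it stopped against the end stop. The force rose from about 4 N to 22 N there. The knob ended at about y = +64 mm, some 170 mm from where it started. The pictures show the plate against the stop.
- **Bystanders:** the mug, bottle, canister and yellow look-alike stand where they were, and the gripper is clear of everything.

**Checks that disagreed:**
- The tool still leaned about 4° when I released the pin; it settled upright.
- My slicer position differed from the close-up views by up to about 5 mm, and the rest position by about 2 mm. I corrected for both on the way.
- Joint 2 read −0.944 against its listed limit of −0.94 while I was taking the tilt out. I took this as the rounded limit, but couldn't confirm it.

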